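Lay the blown bulb in the sloped cooling rest

TASK

On the level wooden rest lie a plain glass tube and a glass tube with a bulb blown on its end. Take the one with the bulb and lay it in the sloped steel rest: tube down in both V notches, bulb sticking out past the upper notch, tail end no more than about a centimetre from the stop plate at the bottom. It is fragile: hold it until it rests in both notches, do not drop it or press it hard into the rest, and leave everything else where it stands.

Things in the scene. Friction and masses are not known exactly. Their poses are not given: they have to be found in the camera images.
- bulb_piece: green glass piece, 70 g: round tube 16 mm diameter with a 44 mm bulb blown on one end, 222 mm over all. Origin on the tube's axis; x runs along it towards the bulb. Bare tube from x=-110 (tail end) to +68 mm, bulb centre at +90, balance point about +15. Starts lying in either lane of the level rest, origin within 10 mm of its middle, bulb end along the rest's +x
- bulb (a point): centre of the bulb of the glass piece (44 mm diameter)
- cradle: sloped V cradle on top of the fixed steel rest. x points up the slope, 30 degrees above level; y level across; z square to the slope. Origin 95 mm above the bench, on the axis of a 16 mm tube lying in it; the glass piece's origin is here when its tail meets the stop. Two open 90-degree V notches at x=-70 and +45 mm, 10 mm thick, arms 21 mm to either side, rising 6 mm past the axis
- stop (a point): centre of the upper face of the stop plate (36 mm wide, 34 high, square to the slope) at the cradle's low end, 110 mm down the slope from its origin. The rest's dark base plate is 220 x 90 x 8 mm, with a steel post under each notch; between the notches the tube is free all round
- level_rest: fixed wooden rest: board 180 x 130 x 14 mm with two notched bars (at x=-57.5 and +57.5 mm, 12 mm thick) giving two level lanes along its x at y=-35 and +35 mm; the axis of a 16 mm tube lying there is 75 mm above the bench. One lane holds the bulb piece, the other a plain tube. Origin under its centre, on the bench
- plain_tube: plain straight green glass tube, 16 mm diameter, 200 mm long, lying in the other lane of the level rest; origin at its middle, x along it; to be left alone
- wood_plug: turned wooden plug standing on the bench, 48 mm diameter, 45 mm high; origin under its centre; to be left alone
- brass_block: brass block 40 x 40 x 35 mm high; origin under its centre; to be left alone
- red_jar: clear jar with red lid, 64 mm diameter, 70 mm high; origin under its centre; to be left alone
- tin: flat aluminium tin, 72 mm diameter, 16 mm high; origin under its centre; to be left alone
- paddle: flat steel paddle with a handle, lying on the bench at the right; origin near its middle; to be left alone
- frit_bottle: white bottle, 50 mm diameter, 110 mm high; origin under its centre; to be left alone
Things that resemble listed ones, but are neither listed nor needed, are in the scene too. What is shaped like the part that bears cradle but turquoise is not meant. Several things have the shape of the bulb_piece; the one meant has the colours described above.

How it is judged:
On the way, in this order (a step that is already met when the one before it is completed fails the run):
1. the piece with the bulb is lifted out of the level rest, held by the fingers (z of bulb_piece in the frame of level_rest above 0.1 m and contact force between the fingers and bulb_piece above 0.3 N), for 0.1 s.
2. the piece lies in the sloped rest while the fingers still hold it (x of bulb_piece in the frame of cradle between -0.006 and 0.02 m and y of bulb_piece in the frame of cradle between -0.007 and 0.007 m and z of bulb_piece in the frame of cradle between -0.007 and 0.007 m and angle between the x axis of bulb_piece and the x axis of cradle, either way round below 0.09 rad and x of bulb in the frame of cradle above 0.06 m and contact force between the fingers and bulb_piece above 0.3 N), for 0.1 s.
At the end, for the whole second after the job is handed in: The piece lies still in the sloped rest, released: its axis within 7 mm of the cradle's line sideways and square to the slope, and within 5 degrees of its direction, bulb end up, tail no more than 20 mm from the stop plate (x of bulb_piece in the frame of cradle between -0.006 and 0.02 m and y of bulb_piece in the frame of cradle between -0.007 and 0.007 m and z of bulb_piece in the frame of cradle between -0.007 and 0.007 m and angle between the x axis of bulb_piece and the x axis of cradle, either way round below 0.09 rad and x of bulb in the frame of cradle above 0.06 m and linear speed of bulb_piece below 0.02 m/s and angular speed of bulb_piece below 0.2 rad/s); the robot touches nothing.
It fails at once if the glass piece is dropped to the bench (height (world z) of bulb_piece below 0.035 m).
It fails at once if the glass piece is pressed hard into the sloped rest (over 40 N) (contact force between bulb_piece and sloped_rest above 40 N).
It fails at once if the plain tube or another loose thing on the bench is moved more than 25 mm (distance of any of plain_tube, wood_plug, brass_block, red_jar, tin, paddle, frit_bottle from where it was at the start of the episode above 0.025 m).
It also fails if it takes over 43 s, if anything falls off the work surface, if the arm or the gripper's body presses on something with over 40 N, if the wrist force passes 120 N, or if a joint passes its speed limit or range.

ROBOT

A 6-joint arm with a two-finger parallel gripper is mounted at the origin on the work surface. World frame = base frame: x ahead of the robot, y to its left, z up, the work surface at z = 0. Lengths are in m, angles in rad, forces in N, time in s.
With the tool pointing down it reaches from about 0.3 to 0.875 m from the base axis. Payload 6.4 kg.
Tool frame: the origin (TCP) lies midway between the tips of the shut fingers; the grasp point (between the pads) lies 19 mm behind it; z points along the fingers, y is the line along which they close (so a half turn about z gives the same grasp; the last joint's range is limited). The gripper opens to 85 mm and grips with 20 to 120 N. Pads are 22 mm wide; open, the fingers measure 114 mm over their backs; the gripper's body (76 mm by 85 mm) begins 54 mm behind the grasp point. The pads swing forward as they close: fully open they stand 13 mm farther back than shut.
Start: joints at [-1.431, 0.181, 1.607, -0, 1.354, -0.206], TCP at [0.195, -0.541, 0.207] pointing down, gripper open.
Joint ranges: [-2.99, 2.99], [-0.89, 2.07], [0.3, 2.58], [-1.14, 4.28], [0, 2.63], [-3.12, 3.12]. Speed limits (rad/s): [2.57, 2.57, 3.01, 3.14, 3.14, 3.14].

INTERFACE

Orientations are given as a unit quaternion [w, x, y, z].
In Python, from bench import * gives the robot as it stands.
- The arm moves only by the tool play_rows, never from a script. Its argument "plan" is a list of rows, each a list of 3 entries, a list of its own where there are three numbers: the finger opening in mm, from 0 to 85.4, then the shift along the tool's x, y, z normalised to -1 to 1, where 1 is 40 cm, then the turn about the tool's z normalised to -1 to 1, where 1 is pi rad. A call has 1 to 10 rows; each row is the pose to reach, as a shift and turn from the pose commanded when the call began, along the tool's axes at that moment, turning the shorter way round; what a row does not reach only later rows make up. A row lasts 1/10 s, in which the tool goes at most 50 mm and 8.59 degrees, less where a joint would pass 70% of its speed; a pose out of reach is approached as far as the arm can. A call with a number of a shift or a turn outside -1 to 1 is refused whole. A call with a gripper value outside its range is refused whole. The fingers move at their own pace and stop on an object; the grip force is fixed at half the most. Time passes only in rows, so rows that repeat a pose let the fingers close. It gives the time, the measured TCP pose, the force, the opening and the grip force at its end, in the units of the state.
- get_obs(): the state, without advancing time (a new reading comes with each control period).
- camera(name): name is "scene" or "top"; returns a dict with "image" (480x640x3 uint8, red, green, blue), "range_z" (480x640 float32, m along the optical axis (not along the pixel's ray), 0 where there is no reading), "intrinsics" (3x3 intrinsics, pixels), "rvec" (rotation vector, rad) and "tvec" (3), from world to camera coordinates, as OpenCV has them. Camera axes: x right, y down, z forward; pixel columns grow to the right and rows downward; lengths in m; the calibration is good to about 2 mm. A picture is of the moment at which its call begins.
- hand_in(): hands the job in; it is judged then, once.
Trained networks look in a picture, given as the dict that the camera call returned (one of the last four; its "shot" number tells which), for a name from the list of things; names that differ only in an ending like _2 or _b are one class to them, and where a whole thing is asked for, a point or a joint stands for the part that bears it (a point fixed in the world has none). Each returns a list of dicts, best first, with "conf" (0 to 1); they miss things now and then, are a little off and sometimes report something else, mostly with a low value. They report only what shows in the picture. A call takes as long as a camera call. They do not tell look-alikes from the thing itself.
- search_frame(picture, label): "rect" ([centre column, centre row, width, height] in pixels, round what is visible of it).
- masks_of(picture, label): "mask" (480x640 bool, what is visible of it) and "rect" ([centre column, centre row, width, height] in pixels, round what is visible of it).
The state is a dict: "time_s": time; "q": joint angles; "dq": joint speeds; "joint_efforts": joint torques, N m; "eef_pos": TCP position; "eef_rot": TCP orientation; "wrist_force": force on the tool from outside, world axes, zero at the start; "torque": the same for the moment, N m; "opening": opening from 0.0 (shut) to 1.0 (fully open); "grasp_force": force on a finger pad.
Only numpy, scipy, OpenCV 4.12 (cv2) and the standard library are available. Lean on these libraries where they do the work, as an engineer would, in place of code of your own. Each camera call takes 0.05 s, during which the arm holds its last target. There are 200 camera calls.

## Working session

There is one attempt and no reset: what is moved stays moved. The work goes in short steps, Python scripts to look and compute and a tool call to move; the robot and the scene stay as the last step left them, time stands still between calls to the robot, and variables do not carry over. Pictures are saved under pics/ and viewed, at most 10 in all, crops included, and the job is handed in when it is done.

Besides the shell and the picture viewer there is one more tool, called after ">>>" as name(argument=value, ...), one argument or row to a line, values as JSON. play_rows: Moves the arm, as the interface text tells. Its arguments: {"type":"object","properties":{"plan":{"type":"array","items":{"type":"array"}}},"required":["plan"]}

```bash
mkdir -p pics; python3 - <<'E'
from bench import *
import cv2,pickle
o=get_obs();print({k:o[k] for k in('time_s','eef_pos','eef_rot','opening')})
for n in('scene','top'):
    p=camera(n);pickle.dump(p,open(n+'.pkl','wb'));cv2.imwrite(f'pics/{n}0.png',p['image'][:,:,::-1])
    for l in('bulb_piece','cradle','level_rest','plain_tube'):
        print(n,l,[(round(d['conf'],2),[round(float(v)) for v in d['rect']]) for d in search_frame(p,l)])
E
```

```text
{'time_s': 0.0, 'eef_pos': array([ 0.19483575, -0.54033654,  0.20637218]), 'eef_rot': array([-8.89400779e-04,  9.85090786e-01,  1.72032990e-01,  4.86784125e-05]), 'opening': 0.9994058371066542}
scene bulb_piece [(0.78, [462, 299, 55, 62]), (0.57, [387, 350, 43, 95]), (0.16, [287, 313, 24, 26])]
scene cradle [(0.73, [263, 203, 34, 34]), (0.72, [343, 176, 29, 29])]
scene level_rest [(0.74, [287, 315, 23, 23]), (0.58, [398, 355, 75, 90]), (0.33, [418, 341, 35, 85])]
scene plain_tube [(0.96, [418, 341, 38, 89])]
top bulb_piece [(0.94, [174, 347, 34, 104]), (0.82, [168, 216, 104, 47])]
top cradle [(0.78, [417, 215, 65, 33]), (0.7, [397, 326, 72, 48])]
top level_rest []
top plain_tube [(0.92, [157, 251, 92, 36])]
```

View pics/scene0.png

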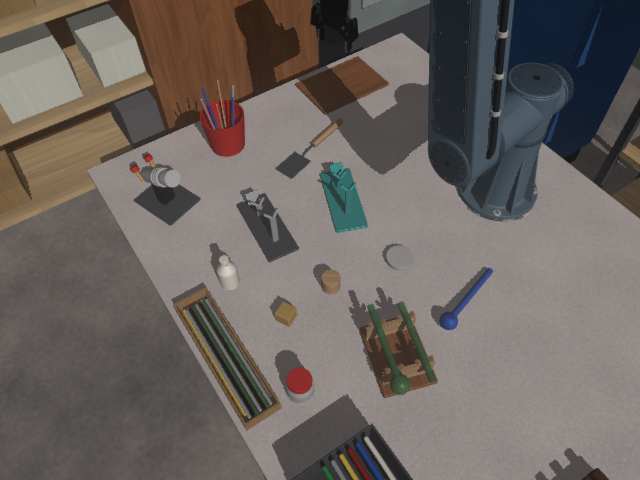

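View pics/top0.png

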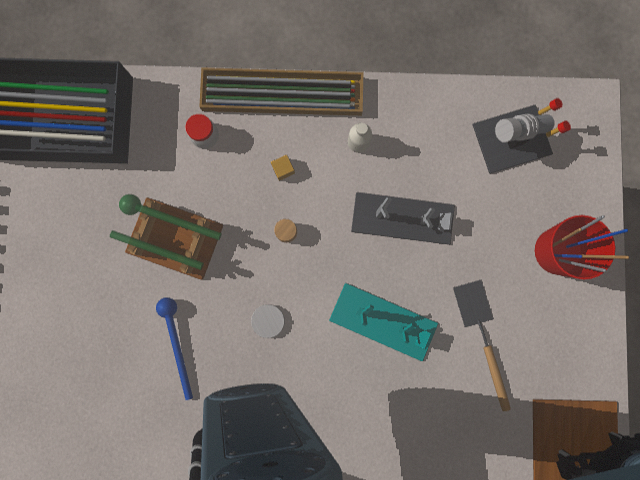

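The green bulb piece lies in the upper lane of the level rest: bulb near top (130,204), tail near (220,233). The grey cradle is at top (404,217), the turquoise one is a decoy, and the blue piece isn't the target. Next I'll measure poses from the depth images.

```bash
cat > h.py <<'E'
import numpy as np,cv2,pickle
def cloud(p):
    R=cv2.Rodrigues(np.array(p['rvec'],float))[0];t=np.array(p['tvec'],float).ravel();K=p['intrinsics']
    v,u=np.mgrid[:480,:640];z=p['range_z'].astype(float)
    c=np.stack([(u-K[0,2])/K[0,0]*z,(v-K[1,2])/K[1,1]*z,z],-1)
    w=(c-t)@R; w[z<=0]=np.nan
    return w
def hsv(p): return cv2.cvtColor(p['image'],cv2.COLOR_RGB2HSV)
E
python3 - <<'E'
from h import *
np.set_printoptions(precision=4,suppress=True)
for n,box,cbox in(('top',(100,185,235,280),(345,185,465,250)),('scene',(355,290,440,405),(230,180,305,265))):
    p=pickle.load(open(n+'.pkl','rb'));w=cloud(p);h=hsv(p)
    g=(h[...,0]>45)&(h[...,0]<85)&(h[...,1]>70)
    m=np.zeros_like(g);a,b,c,d=box;m[b:d,a:c]=1
    lab=cv2.connectedComponentsWithStats((g&m).astype(np.uint8))
    for i in range(1,lab[0]):
        if lab[2][i,4]<60: continue
        q=w[lab[1]==i];q=q[q[:,2]>.05]
        hi=q[:,2]>.092; t=q[(~hi)]
        c0=np.median(t,0);vx=cv2.fitLine(t[:,:2].astype(np.float32),cv2.DIST_HUBER,0,.01,.01).ravel()
        s=(t[:,:2]-vx[2:])@vx[:2]
        print(n,i,len(q),'dir',np.degrees(np.arctan2(vx[1],vx[0])),'pt',vx[2:],'ends',vx[2:]+s.min()*vx[:2],vx[2:]+s.max()*vx[:2],'ztop',np.percentile(t[:,2],[50,90]),'bulb',q[hi].mean(0) if hi.any() else None,hi.sum(),q[:,2].max())
    a,b,c,d=cbox;q=w[b:d,a:c].reshape(-1,3);hs=h[b:d,a:c].reshape(-1,3)
    dark=(hs[:,2]<90)&(q[:,2]>.004)&(q[:,2]<.013)
    r=cv2.minAreaRect(q[dark][:,:2].astype(np.float32)*1000);print(n,'base',r,dark.sum())
    up=q[q[:,2]>.025]
    ang=None
    print('high pts');
    for lo,hi in((.03,.05),(.05,.07),(.07,.09),(.09,.11),(.11,.13),(.13,.16)):
        s=up[(up[:,2]>=lo)&(up[:,2]<hi)]
        if len(s):print(lo,hi,len(s),s.mean(0),s.min(0),s.max(0))
    im=cv2.resize(p['image'][b:d,a:c],None,fx=4,fy=4,interpolation=2);cv2.imwrite(f'pics/c_{n}.png',im[:,:,::-1])
a=cv2.imread('pics/c_top.png');b=cv2.imread('pics/c_scene.png');H=max(a.shape[0],b.shape[0])
f=lambda x:cv2.copyMakeBorder(x,0,H-x.shape[0],0,0,0)
cv2.imwrite('pics/c.png',np.hstack([f(a),f(b)])[:, :800])
E
```

```text
top 1 112 dir 4.5306296 pt [0.6173 0.3335] ends [0.6005 0.3321] [0.6343 0.3348] ztop [0.09   0.0917] bulb [0.6191 0.3264 0.0954] 74 0.10182354658818568
top 2 538 dir 71.97717 pt [0.5841 0.2208] ends [0.5558 0.1338] [0.6127 0.3088] ztop [0.0822 0.0854] bulb None 0 0.08978284931527739
top 3 569 dir 72.22632 pt [0.5229 0.2581] ends [0.4936 0.1667] [0.5547 0.3573] ztop [0.0822 0.0854] bulb None 0 0.08933971657045399
top base ((614.5781860351562, -257.22064208984375), (220.62559509277344, 88.3543701171875), 83.99668884277344) 3171
high pts
0.03 0.05 158 [ 0.6073 -0.3253  0.0406] [ 0.588  -0.3535  0.0301] [ 0.6268 -0.195   0.0496]
0.05 0.07 170 [ 0.6107 -0.3076  0.0578] [ 0.5894 -0.3549  0.0501] [ 0.6322 -0.1954  0.0691]
0.07 0.09 12 [ 0.6139 -0.2152  0.0773] [ 0.5925 -0.3062  0.0712] [ 0.6271 -0.1955  0.085 ]
0.09 0.11 25 [ 0.6214 -0.2008  0.1045] [ 0.6136 -0.2092  0.0913] [ 0.6303 -0.1952  0.11  ]
0.11 0.13 113 [ 0.6215 -0.2053  0.1175] [ 0.6    -0.2157  0.11  ] [ 0.6413 -0.1966  0.1255]
scene 7 420 dir 70.782265 pt [0.6053 0.2845] ends [0.5704 0.1845] [0.6266 0.3456] ztop [0.0828 0.0898] bulb [0.6197 0.3262 0.0953] 89 0.10530033175263852
scene 9 142 dir 72.4877 pt [0.5299 0.2817] ends [0.5146 0.233 ] [0.5471 0.3362] ztop [0.0823 0.0856] bulb None 0 0.08760058647270141
scene base ((614.2579345703125, -271.4599609375), (259.6490783691406, 90.37201690673828), 84.22103881835938) 1482
high pts
0.03 0.05 169 [ 0.6104 -0.3053  0.0401] [ 0.5875 -0.3542  0.03  ] [ 0.6308 -0.1928  0.0499]
0.05 0.07 105 [ 0.6161 -0.2737  0.0581] [ 0.5913 -0.3495  0.0501] [ 0.7616 -0.1549  0.0693]
0.07 0.09 46 [ 0.6665 -0.1816  0.0802] [ 0.6134 -0.2047  0.0702] [ 0.7744 -0.1437  0.0896]
0.09 0.11 39 [ 0.6215 -0.1969  0.1007] [ 0.6116 -0.2076  0.0905] [ 0.6289 -0.1908  0.109 ]
0.11 0.13 56 [ 0.6201 -0.2018  0.1173] [ 0.5986 -0.212   0.1104] [ 0.6414 -0.1926  0.126 ]
```

View pics/c.png

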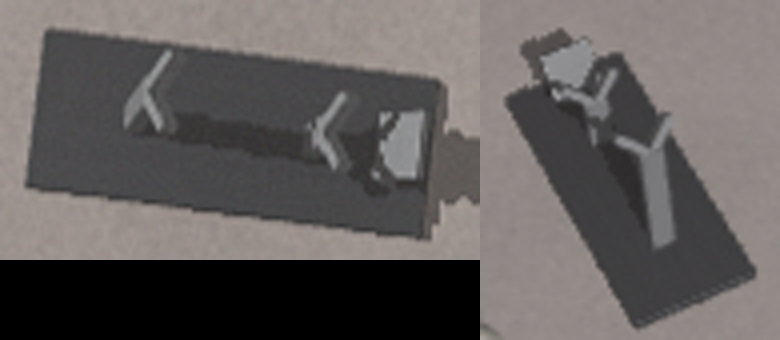

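```bash
cat >> h.py <<'E'
def move(target,yaw_deg):
    """shift/40cm in tool axes and turn/pi from the measured pose to a TCP target, tool down"""
    from bench import get_obs
    from scipy.spatial.transform import Rotation as Ro
    o=get_obs();w,x,y,z=o['eef_rot'];R=Ro.from_quat([x,y,z,w]).as_matrix()
    s=R.T@(np.array(target)-o['eef_pos'])/.4
    yaw=np.degrees(np.arctan2(R[1,0],R[0,0]))
    print('shift',s.round(4),'turn',round(-((yaw_deg-yaw+180)%360-180)/180,4),'yaw',yaw.round(2),'pos',o['eef_pos'].round(4),'tilt',np.degrees(np.arccos(-R[2,2])).round(2))
E
python3 - <<'E'
from h import *
from scipy.optimize import least_squares
np.set_printoptions(precision=4,suppress=True)
d=np.array([np.cos(np.radians(84.1)),np.sin(np.radians(84.1))]);l=np.array([-d[1],d[0]])
for n,box,cbox in(('top',(100,185,235,280),(345,185,465,250)),('scene',(355,290,440,405),(230,180,305,265))):
    p=pickle.load(open(n+'.pkl','rb'));w=cloud(p);h=hsv(p)
    g=(h[...,0]>45)&(h[...,0]<85)&(h[...,1]>70)
    a,b,c,e=box;q=w[b:e,a:c][g[b:e,a:c]]
    q=q[(np.hypot(q[:,0]-.6193,q[:,1]-.3263)<.02)&(q[:,2]>.075)]
    r=least_squares(lambda x:np.linalg.norm(q-x,axis=1)-.022,[.619,.326,.075],loss='soft_l1',f_scale=.002);print(n,'bulb',r.x,len(q))
    # wood bars
    wood=(h[...,0]<20)&(h[...,1]>80);q=w[b-10:e+10,a:c][wood[b-10:e+10,a:c]];q=q[q[:,2]>.006]
    rr=cv2.minAreaRect(q[:,:2].astype(np.float32)*1000);print('board',rr)
    a,b,c,e=cbox;q=w[b:e,a:c].reshape(-1,3);q=q[(np.abs(q[:,0]-.615)<.045)]
    O=np.array([.6163,-.2434]);H=(q[:,:2]-O)@d;L=(q[:,:2]-O)@l;Z=q[:,2]-.095
    s=H*.866+Z*.5;zz=-H*.5+Z*.866
    for nm,m in(('up',(q[:,2]>.1)),('lo',(zz>-.025)&(s<-.05)&(s>-.09)),('stop',(zz>-.022)&(s<-.1))):
        print(nm,m.sum(),'s',np.percentile(s[m],[3,50,97]),'L',np.percentile(L[m],[2,50,98]),'z',np.percentile(zz[m],[2,98]))
    m=(q[:,2]>.1)&(zz<-.001)|((zz>-.025)&(zz<-.002)&(s<-.05)&(s>-.09));print('Vbottom L',L[m&(zz<-.008)].mean())
E
```

```text
top bulb [0.6185 0.3225 0.0753] 113
board ((556.1390991210938, 244.70440673828125), (181.6857452392578, 129.05776977539062), 71.95720672607422)
up 134 s [0.0367 0.0451 0.0491] L [-0.0202 -0.0022  0.0191] z [-0.0153  0.0077]
lo 129 s [-0.0773 -0.07   -0.0645] L [-0.0202 -0.0016  0.0193] z [-0.0221  0.0094]
stop 870 s [-0.1776 -0.1563 -0.1107] L [-0.0537 -0.0043  0.0314] z [-0.0213  0.0173]
Vbottom L -0.00015518673195004856
scene bulb [0.618  0.3243 0.075 ] 207
board ((560.024658203125, 256.4083557128906), (195.3238983154297, 129.5999298095703), 72.00761413574219)
up 77 s [0.0392 0.0473 0.0529] L [-0.0202  0.0022  0.0194] z [-0.0194  0.0058]
lo 79 s [-0.0796 -0.0691 -0.0631] L [-0.0193  0.0014  0.0175] z [-0.024   0.0062]
stop 659 s [-0.2279 -0.1815 -0.1081] L [-0.0507 -0.0119  0.0281] z [-0.0205  0.0225]
Vbottom L 3.870907440159025e-05
```

```bash
python3 -c "
from h import *
move([.5811,.2094,.20],72)"
```

```text
shift [ 1.5441 -1.4376  0.0182] turn -0.2899 yaw 19.81 pos [ 0.1949 -0.541   0.2073] tilt 0.0
```

>>> play_rows(
  plan=[
    [45,[0.8,-0.75,0.01],-0.29],
    [45,[0.8,-0.75,0.01],-0.29],
    [45,[0.8,-0.75,0.01],-0.29],
    [45,[0.8,-0.75,0.01],-0.29],
    [45,[0.8,-0.75,0.01],-0.29],
    [45,[0.8,-0.75,0.01],-0.29],
    [45,[0.8,-0.75,0.01],-0.29],
    [45,[0.8,-0.75,0.01],-0.29],
    [45,[0.8,-0.75,0.01],-0.29],
    [45,[0.8,-0.75,0.01],-0.29],
  ],
)

```text
time_s: 1.5
eef_pos: [0.3956, -0.1463, 0.2035]
eef_rot: [-0.0, 0.807, 0.59, 0.001]
wrist_force: [-0.8, -0.6, -0.2]
opening: 0.526
grasp_force: 0.0
```

```bash
python3 -c "
from h import *
move([.5811,.2094,.20],72)"
```

```text
shift [0.9879 0.1723 0.0101] turn 0.002 yaw 72.35 pos [ 0.3956 -0.1463  0.2035] tilt 0.08
```

>>> play_rows(
  plan=[
    [45,[0.988,0.172,0.01],0.002],
    [45,[0.988,0.172,0.01],0.002],
    [45,[0.988,0.172,0.01],0.002],
    [45,[0.988,0.172,0.01],0.002],
    [45,[0.988,0.172,0.01],0.002],
    [45,[0.988,0.172,0.01],0.002],
    [45,[0.988,0.172,0.01],0.002],
    [45,[0.988,0.172,0.01],0.002],
    [45,[0.988,0.172,0.01],0.002],
    [45,[0.988,0.172,0.01],0.002],
  ],
)

```text
time_s: 2.5
eef_pos: [0.5818, 0.2045, 0.1984]
eef_rot: [-0.0, 0.81, 0.586, -0.001]
wrist_force: [0.2, -0.2, -0.6]
opening: 0.526
grasp_force: 0.0
```

```bash
python3 -c "
from h import *
move([.5811,.2094,.056],72)"
```

```text
shift [ 0.0114 -0.0051  0.356 ] turn -0.0014 yaw 71.75 pos [0.5818 0.2045 0.1984] tilt 0.09
```

>>> play_rows(
  plan=[
    [45,[0,0,0.12],0],
    [45,[0,0,0.24],0],
    [45,[0,0,0.24],0],
    [45,[0,0,0.24],0],
  ],
)

```text
time_s: 2.9
eef_pos: [0.5813, 0.2029, 0.1037]
eef_rot: [-0.0, 0.811, 0.585, -0.001]
wrist_force: [0.4, 0.9, 0.1]
opening: 0.529
grasp_force: 0.0
```

```bash
python3 -c "
from h import *
move([.5811,.2094,.056],72)"
```

```text
shift [ 0.0154 -0.0056  0.1192] turn -0.0024 yaw 71.56 pos [0.5813 0.2029 0.1037] tilt 0.1
```

>>> play_rows(
  plan=[
    [45,[0.0155,-0.0055,0.04],-0.002],
    [45,[0.0155,-0.0055,0.08],-0.002],
    [45,[0.0155,-0.0055,0.118],-0.002],
    [45,[0.0155,-0.0055,0.118],-0.002],
  ],
)

```text
time_s: 3.3
eef_pos: [0.5795, 0.2107, 0.0533]
eef_rot: [-0.001, 0.809, 0.588, -0.002]
wrist_force: [-1.1, -0.0, -0.2]
opening: 0.525
grasp_force: 0.0
```

```bash
python3 -c "
from h import *
move([.5811,.2094,.056],72)"
```

```text
shift [-0.0019  0.0047 -0.0068] turn 0.0002 yaw 72.03 pos [0.5795 0.2107 0.0533] tilt 0.27
```

>>> play_rows(
  plan=[
    [45,[0,0.004,-0.006],0],
    [45,[0,0.004,-0.006],0],
    [0,[0,0.004,-0.006],0],
    [0,[0,0.004,-0.006],0],
    [0,[0,0.004,-0.006],0],
    [0,[0,0.004,-0.006],0],
    [0,[0,0.004,-0.006],0],
    [0,[0,0.004,-0.006],0],
  ],
)

```text
time_s: 4.1
eef_pos: [0.5834, 0.2106, 0.059]
eef_rot: [0.0, 0.809, 0.588, 0.0]
wrist_force: [-0.8, 0.7, 3.9]
opening: 0.001
grasp_force: 1.9
```

```bash
python3 -c "
from h import *
move([.5811,.2094,.056],72)"
```

```text
shift [-0.0047 -0.0046  0.0074] turn 0.0001 yaw 72.01 pos [0.5834 0.2106 0.059 ] tilt 0.04
```

The fingers shut fully (opening 0.001), so I missed the tube. I'll look.

```bash
python3 - <<'E'
from bench import *
import cv2,pickle,numpy as np
a=[]
for n,b in(('scene',(340,250,460,420)),('top',(90,150,260,300))):
    p=camera(n);pickle.dump(p,open(n+'1.pkl','wb'))
    a.append(cv2.resize(p['image'][b[1]:b[3],b[0]:b[2],::-1],(390,560 if n=='scene' else 345)))
a[1]=cv2.copyMakeBorder(a[1],0,560-345,0,0,0)
cv2.imwrite('pics/g1.png',np.hstack(a))
o=get_obs();print(o['eef_pos'],o['opening'],o['wrist_force'],o['grasp_force'])
E
```

```text
[0.5834225 0.2106017 0.0588976] -0.0010907614751087898 [-1.11123255  0.69623715  4.86038617] 2.272144854068756
```

View pics/g1.png

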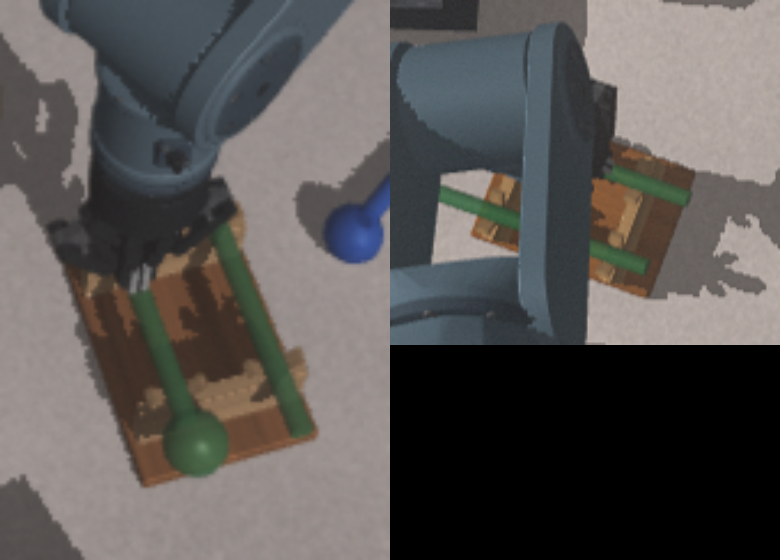

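```bash
python3 - <<'E'
from h import *
np.set_printoptions(precision=4,suppress=True)
d=np.array([np.cos(np.radians(72)),np.sin(np.radians(72))]);l=np.array([-d[1],d[0]]);O=np.array([.5904,.2379])
for f in('scene','scene1','top','top1'):
    p=pickle.load(open(f+'.pkl','rb'));w=cloud(p);h=hsv(p)
    g=(h[...,0]>45)&(h[...,0]<85)&(h[...,1]>70);q=w[g]
    s=(q[:,:2]-O)@d;L=(q[:,:2]-O)@l
    for a in(-.11,-.09,-.07,-.05,-.03,-.01,.01,.03,.05,.09):
        m=(s>=a)&(s<a+.02)&(abs(L)<.03)&(q[:,2]>.04)
        if m.sum()>4:print(f,a,m.sum(),'L',L[m].mean().round(4),'zmax',np.percentile(q[m,2],92).round(4))
    if f=='scene1':
        dk=(h[...,1]<70);q=w[dk];s=(q[:,:2]-O)@d;L=(q[:,:2]-O)@l
        m=(abs(L)<.06)&(s>-.08)&(s<.05)&(q[:,2]>.05)&(q[:,2]<.2)
        q=q[m];i=np.argsort(q[:,2])[:25];print(np.c_[s[m][i],L[m][i],q[i,2]][::2])
E
```

```text
scene -0.09 11 L 0.0013 zmax 0.0855
scene -0.07 8 L 0.0024 zmax 0.0836
scene -0.05 21 L 0.0023 zmax 0.0837
scene -0.03 32 L 0.0011 zmax 0.0853
scene -0.01 38 L 0.0008 zmax 0.0856
scene 0.01 40 L 0.0006 zmax 0.0856
scene 0.03 30 L 0.0006 zmax 0.0857
scene 0.05 35 L 0.0007 zmax 0.0853
scene 0.09 162 L -0.0006 zmax 0.0973
scene1 -0.03 10 L 0.0 zmax 0.0847
scene1 -0.01 42 L 0.0004 zmax 0.0856
scene1 0.01 44 L 0.0007 zmax 0.085
scene1 0.03 32 L 0.0009 zmax 0.0858
scene1 0.05 33 L 0.0013 zmax 0.0841
scene1 0.09 165 L -0.0006 zmax 0.098
[[-0.0559 -0.0251  0.0518]
 [-0.0281 -0.0067  0.0698]
 [ 0.0244 -0.0065  0.0737]
 [-0.0104 -0.0061  0.0741]
 [ 0.0126 -0.0071  0.0752]
 [ 0.0052 -0.0069  0.0754]
 [ 0.0222  0.0081  0.0757]
 [-0.0172 -0.0062  0.0759]
 [ 0.0378 -0.0069  0.0761]
 [ 0.0285 -0.0059  0.0768]
 [ 0.0308 -0.0068  0.0769]
 [ 0.0387 -0.005   0.0771]
 [-0.0065 -0.0077  0.0778]]
top -0.11 59 L 0.0006 zmax 0.0855
top -0.09 56 L 0.0009 zmax 0.086
top -0.07 60 L 0.0009 zmax 0.0856
top -0.05 56 L 0.0006 zmax 0.0852
top -0.03 63 L 0.0008 zmax 0.0857
top -0.01 60 L 0.0007 zmax 0.0856
top 0.01 59 L 0.0003 zmax 0.085
top 0.03 60 L 0.0005 zmax 0.0849
top 0.05 55 L 0.001 zmax 0.0862
top 0.09 87 L 0.0022 zmax 0.0974
top1 -0.11 57 L 0.0009 zmax 0.0856
top1 -0.09 64 L 0.0008 zmax 0.0864
top1 -0.07 60 L 0.0006 zmax 0.0855
top1 -0.05 40 L 0.0013 zmax 0.0865
```

```bash
python3 - <<'E'
from h import *
np.set_printoptions(precision=4,suppress=True)
d=np.array([np.cos(np.radians(72)),np.sin(np.radians(72))]);l=np.array([-d[1],d[0]]);O=np.array([.5904,.2379])
p=pickle.load(open('scene1.pkl','rb'));w=cloud(p)
im=p['image'];z0=cv2.resize(im[300:350,350:430],None,fx=10,fy=10,interpolation=0)
cv2.imwrite('pics/g2.png',z0[:,:,::-1])
for v in range(320,342,2):
    print(v,[tuple((1000*np.array([(w[v,u,:2]-O)@d,(w[v,u,:2]-O)@l,w[v,u,2]])).round().astype(int)) for u in range(376,390,2)])
E
```

```text
320 [(np.int64(-17), np.int64(-23), np.int64(181)), (np.int64(-1), np.int64(-26), np.int64(212)), (np.int64(3), np.int64(-24), np.int64(218)), (np.int64(6), np.int64(-21), np.int64(221)), (np.int64(8), np.int64(-17), np.int64(224)), (np.int64(9), np.int64(-13), np.int64(222)), (np.int64(11), np.int64(-10), np.int64(225))]
322 [(np.int64(-15), np.int64(-23), np.int64(176)), (np.int64(-10), np.int64(-21), np.int64(184)), (np.int64(-8), np.int64(-18), np.int64(186)), (np.int64(-8), np.int64(-13), np.int64(182)), (np.int64(7), np.int64(-16), np.int64(213)), (np.int64(8), np.int64(-12), np.int64(213)), (np.int64(-12), np.int64(3), np.int64(168))]
324 [(np.int64(-17), np.int64(-21), np.int64(161)), (np.int64(-8), np.int64(-21), np.int64(178)), (np.int64(-6), np.int64(-18), np.int64(180)), (np.int64(-9), np.int64(-11), np.int64(171)), (np.int64(-27), np.int64(3), np.int64(130)), (np.int64(-15), np.int64(1), np.int64(153)), (np.int64(-11), np.int64(3), np.int64(160))]
326 [(np.int64(-24), np.int64(-17), np.int64(137)), (np.int64(-10), np.int64(-20), np.int64(165)), (np.int64(-8), np.int64(-1
[... 1762 characters left out ...]
4(25), np.int64(15)), (np.int64(-50), np.int64(30), np.int64(11))]
338 [(np.int64(-52), np.int64(0), np.int64(14)), (np.int64(-52), np.int64(6), np.int64(10)), (np.int64(-17), np.int64(-7), np.int64(87)), (np.int64(-17), np.int64(-2), np.int64(85)), (np.int64(-17), np.int64(3), np.int64(81)), (np.int64(-46), np.int64(23), np.int64(13)), (np.int64(-45), np.int64(28), np.int64(11))]
340 [(np.int64(-47), np.int64(-1), np.int64(14)), (np.int64(-46), np.int64(3), np.int64(14)), (np.int64(-17), np.int64(-6), np.int64(76)), (np.int64(-11), np.int64(-4), np.int64(86)), (np.int64(-12), np.int64(1), np.int64(82)), (np.int64(-10), np.int64(5), np.int64(84)), (np.int64(-38), np.int64(26), np.int64(16))]
```

View pics/g2.png

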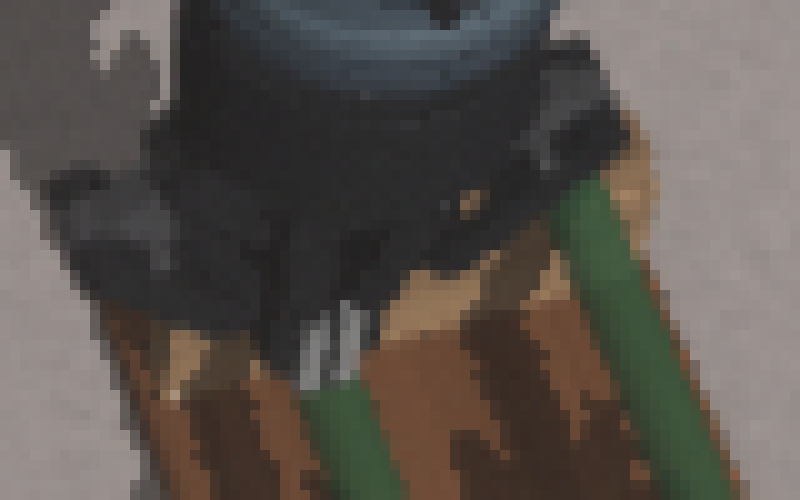

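The fingers closed on top of the tube: tips are at about z=85 mm while the reported TCP is 59 mm. The piece hasn't moved. I'll lift and measure the real height of the fingertips.

>>> play_rows(
  plan=[
    [0,[0,0,-0.1],0],
    [0,[0,0,-0.2],0],
    [0,[0,0,-0.25],0],
    [0,[0,0,-0.25],0],
    [0,[0,0,-0.25],0],
  ],
)

```text
time_s: 4.7
eef_pos: [0.5829, 0.2103, 0.1579]
eef_rot: [0.0, 0.809, 0.588, -0.0]
wrist_force: [-0.6, 0.0, -0.9]
opening: 0.003
grasp_force: 0.0
```

```bash
python3 - <<'E'
from h import *
from bench import *
np.set_printoptions(precision=4,suppress=True)
o=get_obs();print(o['eef_pos'],o['opening'],o['wrist_force'],o['grasp_force'],o['q'])
print(get_obs()['eef_pos'])
p=camera('scene');pickle.dump(p,open('scene2.pkl','wb'));w=cloud(p);print(get_obs()['eef_pos'])
q=w[(abs(w[...,0]-o['eef_pos'][0])<.03)&(abs(w[...,1]-o['eef_pos'][1])<.03)&(w[...,2]>.1)]
i=np.argsort(q[:,2])[:12];print(q[i])
c=p['image'][270:350,330:430];cv2.imwrite('pics/g3.png',cv2.resize(c,None,fx=7,fy=7,interpolation=0)[:,:,::-1])
R=cv2.Rodrigues(p['rvec'])[0];
uv=cv2.projectPoints(np.array([o['eef_pos']]),p['rvec'],p['tvec'],p['intrinsics'],None)[0].ravel();print('TCP px',uv,(uv-[330,270])*7)
E
```

```text
[0.5829 0.2103 0.1579] 0.0034165105019040034 [-0.5707  0.0324 -0.8547] 0.0 [ 0.155   0.3238  1.5348 -0.0002  1.2832  0.4691]
[0.5829 0.2103 0.1579]
[0.5822 0.2102 0.1568]
[[0.5919 0.216  0.1802]
 [0.5831 0.2212 0.1833]
 [0.5927 0.2163 0.186 ]
 [0.581  0.2215 0.186 ]
 [0.5863 0.2215 0.1871]
 [0.5882 0.2204 0.1875]
 [0.5919 0.2151 0.1875]
 [0.5933 0.2202 0.1881]
 [0.5834 0.2243 0.1884]
 [0.5917 0.2215 0.1884]
 [0.594  0.2143 0.1885]
 [0.5884 0.2202 0.1917]]
TCP px [382.9904 317.8681] [370.9326 335.0768]
```

View pics/g3.png

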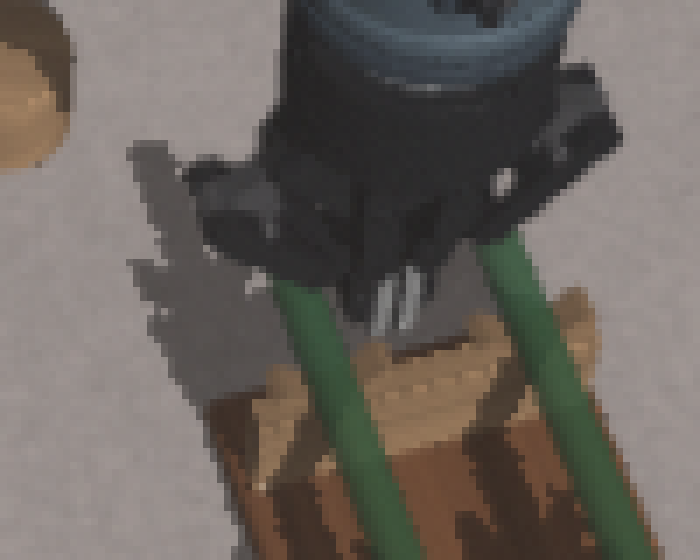

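```bash
python3 - <<'E'
from h import *
np.set_printoptions(precision=1,suppress=True)
p=pickle.load(open('scene2.pkl','rb'))
t=np.array([.5825,.2103,0]);d=np.array([.309,.951,0]);l=np.array([-.951,.309,0])
for z in(.157,.18,.2):
    P=np.array([t+[0,0,z]+s*d+k*l for s in(.011,)for k in(-.012,0,.012)])
    print(z,((cv2.projectPoints(P,p['rvec'],p['tvec'],p['intrinsics'],None)[0].reshape(-1,2)-[330,270])*7))
c=-cv2.Rodrigues(p['rvec'])[0].T@p['tvec'].ravel();print('cam',c*1000)
w=cloud(p)
print(1000*w[312:322:1,382:392:2,2])
print(1000*w[312:322:1,382:392:2,0])
print(1000*w[312:322:1,382:392:2,1])
E
```

```text
0.157 [[346.6 376.6]
 [384.  366.7]
 [421.2 356.8]]
0.18 [[351.9 340.9]
 [389.8 330.9]
 [427.6 320.9]]
0.2 [[356.6 308.9]
 [395.  298.8]
 [433.4 288.8]]
cam [ 996.9  621.7 1236.8]
[[205.2 204.8 207.6 202.2   nan]
 [196.6 203.8 202.8 199.3 192.9]
 [195.3 197.5 194.3 193.3   0.2]
 [187.5 193.3 195.1 186.    0.7]
 [186.  192.4 187.1 188.4  -1.8]
 [180.2 188.4   1.3   3.5   1.9]
 [ -1.7  -2.7  -3.4  -4.3  -0.6]
 [ 81.8  74.   -2.8  -5.1  11.2]
 [ 77.2  79.8  13.6  15.3  14.6]
 [ 78.8  78.9  13.3  55.5  60.1]]
[[594.5 590.9 588.7 583.1   nan]
 [592.6 592.  588.2 583.4 577.4]
 [593.5 590.9 586.3 582.4 501.7]
 [591.9 590.7 588.  581.  503.6]
 [592.7 591.8 586.3 583.4 504.3]
 [591.9 591.7 515.3 512.1 507.4]
 [524.  519.5 515.2 510.8 508.2]
 [557.4 550.6 517.1 512.2 514.5]
 [557.2 554.4 525.1 521.8 517.5]
 [559.3 555.6 526.6 539.  536.9]]
[[216.3 218.5 221.9 222.1   nan]
 [214.8 220.  221.9 222.9 222.8]
 [216.2 219.4 220.5 222.4 151.3]
 [215.1 219.6 222.7 221.5 153.7]
 [216.3 221.2 221.5 224.3 155. ]
 [216.  221.5 152.8 156.4 158.5]
 [148.3 150.7 153.2 155.6 159.8]
 [182.3 181.9 155.6 157.6 166.4]
 [182.6 186.1 164.  167.3 169.8]
 [185.2 187.8 166.  184.3 188.6]]
```

The true fingertips are about 24.5 mm above the reported TCP; contact and camera agree. I'll retry with that correction.

```bash
python3 -c "
from h import *
move([.5806,.2095,.0315],72)"
```

```text
shift [-0.0025 -0.0026  0.3132] turn 0.0 yaw 72.01 pos [0.5822 0.2102 0.1568] tilt 0.14
```

>>> play_rows(
  plan=[
    [45,[-0.0025,-0.0025,0.05],0],
    [45,[-0.0025,-0.0025,0.05],0],
    [45,[-0.0025,-0.0025,0.05],0],
    [45,[-0.0025,-0.0025,0.12],0],
    [45,[-0.0025,-0.0025,0.18],0],
    [45,[-0.0025,-0.0025,0.24],0],
    [45,[-0.0025,-0.0025,0.28],0],
    [45,[-0.0025,-0.0025,0.313],0],
    [45,[-0.0025,-0.0025,0.313],0],
  ],
)

```text
time_s: 5.65
eef_pos: [0.5807, 0.2096, 0.0315]
eef_rot: [-0.001, 0.809, 0.588, -0.001]
wrist_force: [-1.0, 0.7, -0.1]
opening: 0.524
grasp_force: 0.0
```

```bash
python3 -c "
from h import *
move([.5806,.2095,.0315],72)"
```

```text
shift [-0.0003 -0.     -0.0001] turn 0.0001 yaw 72.01 pos [0.5807 0.2096 0.0315] tilt 0.18
```

>>> play_rows(
  plan=[
    [0,[0,0,0],0],
    [0,[0,0,0],0],
    [0,[0,0,0],0],
    [0,[0,0,0],0],
    [0,[0,0,0],0],
    [0,[0,0,0],0],
  ],
)

```text
time_s: 6.25
eef_pos: [0.5803, 0.2108, 0.0346]
eef_rot: [-0.001, 0.809, 0.588, -0.001]
wrist_force: [-9.1, 2.8, 5.9]
opening: 0.16
grasp_force: 58.4
```

>>> play_rows(
  plan=[
    [0,[0,0,-0.03],0],
    [0,[0,0,-0.06],0],
    [0,[0,0,-0.12],0],
    [0,[0,0,-0.18],0],
    [0,[0,0,-0.25],0],
    [0,[0,0,-0.32],0],
    [0,[0,0,-0.32],0],
    [0,[0,0,-0.32],0],
  ],
)

```text
time_s: 7.05
eef_pos: [0.583, 0.2098, 0.1632]
eef_rot: [0.001, 0.809, 0.588, 0.002]
wrist_force: [0.0, -0.1, -1.6]
opening: 0.162
grasp_force: 58.5
```

```bash
cat > look.py <<'E'
import sys
from h import *
from bench import *
np.set_printoptions(precision=4,suppress=True)
def look(n,zmin):
    p=camera(n);pickle.dump(p,open('last_'+n+'.pkl','wb'));o=get_obs();e=o['eef_pos'];w=cloud(p);h=hsv(p)
    g=(h[...,0]>45)&(h[...,0]<85)&(h[...,1]>70)&(np.linalg.norm(w[...,:2]-e[:2],axis=-1)<.22)&(w[...,2]>zmin)
    q=w[g]
    # model fit: tube axis surface distance + bulb sphere
    def res(x):
        a,b=x[3:];u=np.array([np.cos(b)*np.cos(a),np.cos(b)*np.sin(a),np.sin(b)])
        r=q-x[:3];s=r@u;dt=np.linalg.norm(r-np.clip(s,-.11,.07)[:,None]*u,axis=1)-.008
        db=np.linalg.norm(r-.09*u,axis=1)-.022
        return np.where(abs(dt)<abs(db),dt,db)
    best=None
    for b0 in(0,.26,.52):
        a0=np.radians(float(sys.argv[1]));u=np.array([np.cos(b0)*np.cos(a0),np.cos(b0)*np.sin(a0),np.sin(b0)])
        r=least_squares(res,np.r_[e+[0,0,.0435]+.03*u,a0,b0],loss='soft_l1',f_scale=.003)
        if best is None or r.cost<best.cost:best=r
    x=best.x;print(n,len(q),'origin',x[:3],'az',np.degrees(x[3]).round(2),'tilt',np.degrees(x[4]).round(2),'cost/n',best.cost/len(q)*1e6,'eef',e,'open',o['opening'].round(3),'gf',o['grasp_force'].round(1),'t',o['time_s'])
    return x
from scipy.optimize import least_squares
if __name__=='__main__':
    for n in('scene','top'): look(n,float(sys.argv[2]))
E
python3 look.py 72 .11
```

```text
Traceback (most recent call last):
  File "look.py", line 24, in <module>
    for n in('scene','top'): look(n,float(sys.argv[2]))
                             ~~~~^^^^^^^^^^^^^^^^^^^^^^
  File "look.py", line 20, in look
    x=best.x;print(n,len(q),'origin',x[:3],'az',np.degrees(x[3]).round(2),'tilt',np.degrees(x[4]).round(2),'cost/n',best.cost/len(q)*1e6,'eef',e,'open',o['opening'].round(3),'gf',o['grasp_force'].round(1),'t',o['time_s'])
                                                                                                                                                        ^^^^^^^^^^^^^^^^^^
AttributeError: 'float' object has no attribute 'round'
```

```bash
sed -i "s/o\['opening'\].round(3)/round(float(o['opening']),3)/;s/o\['grasp_force'\].round(1)/round(float(o['grasp_force']),1)/" look.py; python3 look.py 72 .11
```

```text
scene 488 origin [0.5929 0.2373 0.2016] az 72.68 tilt -0.05 cost/n 1.181917390905309 eef [0.5814 0.2096 0.1606] open 0.162 gf 58.5 t 7.15
top 300 origin [0.5938 0.2396 0.201 ] az 71.88 tilt -0.31 cost/n 1.1520277096552425 eef [0.5811 0.2096 0.1601] open 0.162 gf 58.5 t 7.2
```

```bash
python3 -c "
from h import *
move([.6115,-.2647,.15],84)"
```

```text
shift [-1.1042  0.4387  0.0255] turn -0.0666 yaw 72.01 pos [0.5811 0.2096 0.1601] tilt 0.12
```

>>> play_rows(
  plan=[
    [0,[-0.1,0.04,0],-0.01],
    [0,[-0.22,0.09,0.01],-0.02],
    [0,[-0.34,0.135,0.01],-0.03],
    [0,[-0.46,0.18,0.02],-0.04],
    [0,[-0.58,0.23,0.02],-0.05],
    [0,[-0.7,0.28,0.02],-0.06],
    [0,[-0.82,0.325,0.02],-0.066],
    [0,[-0.9,0.36,0.02],-0.066],
    [0,[-0.95,0.38,0.025],-0.066],
    [0,[-0.95,0.38,0.025],-0.066],
  ],
)

```text
time_s: 8.2
eef_pos: [0.6082, -0.2014, 0.1495]
eef_rot: [-0.001, 0.745, 0.667, -0.001]
wrist_force: [0.5, -0.1, 0.3]
opening: 0.166
grasp_force: 58.6
```

```bash
python3 -c "
from h import *
move([.6115,-.2647,.15],84)"
```

```text
shift [-0.1563  0.0258 -0.0013] turn -0.0019 yaw 83.66 pos [ 0.6082 -0.2014  0.1495] tilt 0.13
```

>>> play_rows(
  plan=[
    [0,[-0.08,0.013,0],-0.002],
    [0,[-0.156,0.026,0],-0.002],
    [0,[-0.156,0.026,0],-0.002],
    [0,[-0.156,0.026,0],-0.002],
    [0,[-0.156,0.026,0],-0.002],
  ],
)

```text
time_s: 8.7
eef_pos: [0.6127, -0.2596, 0.1506]
eef_rot: [-0.001, 0.741, 0.671, 0.0]
wrist_force: [-0.0, -0.1, 0.2]
opening: 0.161
grasp_force: 58.6
```

```bash
python3 look.py 84 .13; python3 -c "
from h import *
move([.6115,-.2647,.15],84)"
```

```text
scene 192 origin [ 0.6088 -0.2292  0.1973] az 79.52 tilt -4.63 cost/n 1.9074097699867318 eef [ 0.6128 -0.2597  0.1508] open 0.165 gf 58.6 t 8.75
top 482 origin [ 0.6181 -0.2321  0.1918] az 84.71 tilt -0.28 cost/n 1.0954886475743595 eef [ 0.6129 -0.2599  0.151 ] open 0.162 gf 58.6 t 8.8
shift [-0.0124 -0.0023  0.0026] turn 0.002 yaw 84.35 pos [ 0.6129 -0.2599  0.151 ] tilt 0.05
```

>>> play_rows(
  plan=[
    [0,[-0.0055,-0.0015,0.03],0.003],
    [0,[-0.0055,-0.0015,0.06],0.003],
    [0,[-0.0055,-0.0015,0.09],0.003],
    [0,[-0.0055,-0.0015,0.12],0.003],
    [0,[-0.0055,-0.0015,0.15],0.003],
    [0,[-0.0055,-0.0015,0.165],0.003],
    [0,[-0.0055,-0.0015,0.165],0.003],
    [0,[-0.0055,-0.0015,0.165],0.003],
    [0,[-0.0055,-0.0015,0.165],0.003],
  ],
)

```text
time_s: 9.7
eef_pos: [0.6125, -0.2642, 0.0861]
eef_rot: [0.001, 0.745, 0.667, 0.0]
wrist_force: [0.4, -0.2, 0.3]
opening: 0.165
grasp_force: 58.6
```

```bash
python3 look.py 84 .1; python3 -c "
from h import *
move([.6122,-.2620,.0422],84.1)
p=pickle.load(open('last_scene.pkl','rb'));a=cv2.resize(p['image'][150:270,220:320],None,fx=4,fy=4)
p=pickle.load(open('last_top.pkl','rb'));b=cv2.resize(p['image'][170:290,350:450],None,fx=4,fy=4)
cv2.imwrite('pics/d1.png',np.hstack([a,b])[:,:,::-1])"
```

```text
scene 268 origin [ 0.6162 -0.2347  0.1262] az 83.48 tilt -0.39 cost/n 1.7111205272497703 eef [ 0.6125 -0.2642  0.0862] open 0.161 gf 58.6 t 9.75
top 401 origin [ 0.6177 -0.2366  0.1272] az 83.84 tilt -0.59 cost/n 1.0714985063260427 eef [ 0.6125 -0.2641  0.0861] open 0.162 gf 58.6 t 9.8
shift [ 0.0053 -0.0014  0.1098] turn -0.0022 yaw 83.71 pos [ 0.6125 -0.2641  0.0861] tilt 0.08
```

View pics/d1.png

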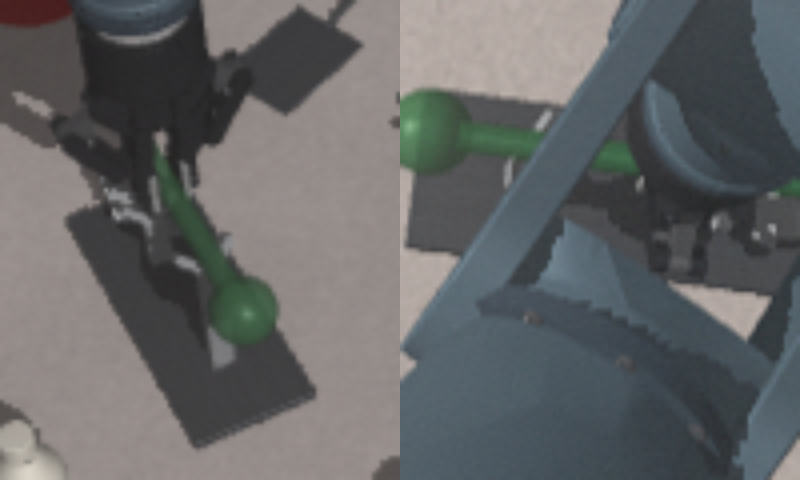

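>>> play_rows(
  plan=[
    [0,[0.005,-0.0017,0.008],-0.0015],
    [0,[0.005,-0.0017,0.016],-0.0015],
    [0,[0.005,-0.0017,0.022],-0.0015],
    [0,[0.005,-0.0017,0.026],-0.0015],
    [0,[0.005,-0.0017,0.03],-0.0015],
  ],
)

```text
time_s: 10.3
eef_pos: [0.6127, -0.2622, 0.0748]
eef_rot: [0.001, 0.743, 0.669, 0.001]
wrist_force: [0.6, -0.2, 8.6]
opening: 0.165
grasp_force: 59.7
```

>>> play_rows(
  plan=[
    [0,[0,0,0.003],0],
    [0,[0,0,0.006],0],
    [0,[0,0,0.006],0],
  ],
)

```text
time_s: 10.6
eef_pos: [0.6128, -0.2626, 0.0723]
eef_rot: [0.002, 0.743, 0.669, 0.001]
wrist_force: [1.6, -1.3, 5.7]
opening: 0.162
grasp_force: 59.8
```

```bash
python3 look.py 84 .085
```

```text
scene 235 origin [ 0.6219 -0.2328  0.1173] az 87.1 tilt 5.24 cost/n 1.7397309496096676 eef [ 0.6128 -0.2626  0.0723] open 0.164 gf 59.8 t 10.65
top 388 origin [ 0.6181 -0.2344  0.1171] az 84.26 tilt 5.97 cost/n 1.3427228320625377 eef [ 0.6128 -0.2626  0.0723] open 0.17 gf 59.8 t 10.7
```

It pivots in the grip at about 6–9 N, as intended. I'll keep lowering.

>>> play_rows(
  plan=[
    [0,[0,0,0.006],0],
    [0,[0,0,0.012],0],
    [0,[0,0,0.018],0],
    [0,[0,0,0.024],0],
    [0,[0,0,0.03],0],
    [0,[0,0,0.036],0],
  ],
)

```text
time_s: 11.3
eef_pos: [0.613, -0.2623, 0.0582]
eef_rot: [0.001, 0.743, 0.669, 0.001]
wrist_force: [0.2, 2.0, 7.7]
opening: 0.166
grasp_force: 62.3
```

```bash
python3 look.py 84 .075
```

```text
scene 160 origin [ 0.6216 -0.2337  0.1103] az 86.25 tilt 17.08 cost/n 1.7934984575254052 eef [ 0.6129 -0.2623  0.0578] open 0.164 gf 62.2 t 11.35
top 354 origin [ 0.6181 -0.2338  0.1091] az 84.11 tilt 19.03 cost/n 1.0883728005344202 eef [ 0.6129 -0.2623  0.0579] open 0.16 gf 62.1 t 11.4
```

>>> play_rows(
  plan=[
    [0,[-0.002,0,0.006],0],
    [0,[-0.004,0,0.012],0],
    [0,[-0.005,0,0.018],0],
    [0,[-0.005,0,0.024],0],
    [0,[-0.005,0,0.028],0],
    [0,[-0.005,0,0.03],0],
  ],
)

```text
time_s: 12.0
eef_pos: [0.6128, -0.264, 0.0462]
eef_rot: [0.001, 0.743, 0.669, 0.001]
wrist_force: [0.6, 1.7, 7.7]
opening: 0.162
grasp_force: 64.4
```

```bash
python3 look.py 84 .065
```

```text
scene 152 origin [ 0.6185 -0.2434  0.123 ] az 85.6 tilt 13.7 cost/n 1.8650299173148435 eef [ 0.6128 -0.2639  0.0461] open 0.163 gf 64.4 t 12.05
top 291 origin [ 0.6167 -0.2366  0.1021] az 83.2 tilt 28.12 cost/n 1.0503719105586284 eef [ 0.6128 -0.264   0.0461] open 0.163 gf 64.4 t 12.1
```

>>> play_rows(
  plan=[
    [0,[-0.002,0,0.002],0],
    [0,[-0.003,0,0.004],0],
    [0,[-0.003,0,0.006],0],
    [0,[-0.003,0,0.006],0],
  ],
)

```text
time_s: 12.5
eef_pos: [0.6128, -0.2653, 0.0443]
eef_rot: [0.001, 0.743, 0.669, 0.001]
wrist_force: [-0.4, 1.5, 10.5]
opening: 0.17
grasp_force: 65.0
```

```bash
python3 -c "
from bench import *;o=get_obs();print(o['wrist_force'],o['torque'],o['eef_pos'])"; python3 look.py 84 .065|tail -1
```

```text
[-0.40803228  1.51451918 10.46515254] [ 0.83476254 -0.0131582   0.0556593 ] [ 0.61277537 -0.26526961  0.04426337]
top 273 origin [ 0.6177 -0.2379  0.1011] az 84.22 tilt 28.8 cost/n 1.0966303877704409 eef [ 0.6128 -0.2653  0.0443] open 0.164 gf 64.9 t 12.6
```

>>> play_rows(
  plan=[
    [0,[-0.001,0,0.0015],0],
    [0,[-0.001,0,0.003],0],
    [0,[-0.001,0,0.003],0],
  ],
)

```text
time_s: 12.9
eef_pos: [0.6127, -0.2657, 0.0428]
eef_rot: [0.001, 0.743, 0.669, 0.001]
wrist_force: [1.0, 1.0, 9.3]
opening: 0.162
grasp_force: 65.1
```

```bash
python3 -c "
from bench import *;o=get_obs();print(o['wrist_force'],o['torque'],o['eef_pos'])"; python3 look.py 84 .065|tail -1
```

```text
[0.95364419 0.99362814 9.27984376] [ 0.67213956 -0.07485492 -0.02683781] [ 0.61268008 -0.26570502  0.04276963]
top 283 origin [ 0.6176 -0.2388  0.1002] az 84.18 tilt 29.68 cost/n 1.0433971532899597 eef [ 0.6127 -0.2657  0.0428] open 0.165 gf 65.1 t 13.0
```

>>> play_rows(
  plan=[
    [0,[0,0,0.0015],0],
    [0,[0,0,0.003],0],
    [0,[0,0,0.003],0],
  ],
)

```text
time_s: 13.3
eef_pos: [0.6128, -0.2659, 0.0424]
eef_rot: [0.002, 0.743, 0.669, 0.001]
wrist_force: [-1.5, 2.2, 13.0]
opening: 0.167
grasp_force: 65.6
```

```bash
python3 -c "
from bench import *;o=get_obs();print(o['wrist_force'],o['torque'],o['eef_pos'])"; python3 look.py 84 .065|tail -1
```

```text
[-1.47457055  2.21175527 12.96702269] [0.82365406 0.20137658 0.10303421] [ 0.61279127 -0.26585533  0.04243502]
top 278 origin [ 0.6179 -0.239   0.1005] az 84.39 tilt 29.54 cost/n 0.8658388200439907 eef [ 0.6128 -0.2658  0.0425] open 0.162 gf 65.6 t 13.4
```

>>> play_rows(
  plan=[
    [0,[0,0,0.001],0],
    [0,[0,0,0.002],0],
    [0,[0,0,0.002],0],
  ],
)

```text
time_s: 13.7
eef_pos: [0.6128, -0.266, 0.0423]
eef_rot: [0.002, 0.743, 0.669, 0.001]
wrist_force: [-3.7, 2.8, 16.7]
opening: 0.166
grasp_force: 66.0
```

```bash
python3 -c "
from bench import *;o=get_obs();print(o['wrist_force'],o['torque'],o['eef_pos'])"; python3 look.py 84 .065|tail -1
```

```text
[-3.67530641  2.75733391 16.74283345] [0.91395787 0.50155957 0.0652253 ] [ 0.61281576 -0.26595775  0.04231539]
top 279 origin [ 0.6182 -0.2384  0.0995] az 84.41 tilt 30.04 cost/n 1.13877896462004 eef [ 0.6129 -0.266   0.0424] open 0.165 gf 66.0 t 13.8
```

Both notches are now bearing: z has stopped and force is rising. I'll relax the load a little, then release.

>>> play_rows(
  plan=[
    [0,[0,-0.001,-0.001],0],
    [0,[0,-0.002,-0.002],0],
    [0,[0,-0.002,-0.0025],0],
    [0,[0,-0.002,-0.0025],0],
  ],
)

```text
time_s: 14.2
eef_pos: [0.6128, -0.266, 0.0425]
eef_rot: [0.002, 0.743, 0.669, 0.001]
wrist_force: [1.3, 0.3, 9.6]
opening: 0.164
grasp_force: 65.1
```

```bash
python3 -c "
from bench import *;o=get_obs();print(o['wrist_force'],o['torque'],o['eef_pos'])"
```

```text
[1.28472361 0.25300033 9.63437595] [ 0.72174067 -0.32335951 -0.02844438] [ 0.61275137 -0.2660038   0.04252984]
```

>>> play_rows(
  plan=[
    [14,[0,0,-0.001],0],
    [15,[0,0,-0.001],0],
    [16,[0,0,-0.001],0],
    [17,[0,0,-0.001],0],
    [19,[0,0,-0.001],0],
    [22,[0,0,-0.001],0],
    [28,[0,0,-0.001],0],
    [36,[0,0,-0.001],0],
    [44,[0,0,-0.001],0],
    [48,[0,0,-0.001],0],
  ],
)

```text
time_s: 15.2
eef_pos: [0.61, -0.2651, 0.0399]
eef_rot: [-0.0, 0.743, 0.669, -0.0]
wrist_force: [-0.0, -0.1, -0.6]
opening: 0.558
grasp_force: 0.0
```

```bash
python3 look.py 84 .065|tail -1
```

```text
top 265 origin [ 0.6169 -0.2389  0.1001] az 83.54 tilt 29.6 cost/n 0.9425319778109941 eef [ 0.6103 -0.2652  0.0402] open 0.56 gf 0.0 t 15.3
```

>>> play_rows(
  plan=[
    [48,[0,0,-0.03],0],
    [48,[0,0,-0.08],0],
    [48,[0,0,-0.15],0],
    [48,[0,0,-0.24],0],
    [48,[0,0,-0.35],0],
    [48,[0,0,-0.45],0],
    [48,[-0.1,0,-0.5],0],
    [48,[-0.2,0,-0.5],0],
    [48,[-0.3,0,-0.5],0],
    [48,[-0.3,0,-0.5],0],
  ],
)

```text
time_s: 16.3
eef_pos: [0.5961, -0.3899, 0.2412]
eef_rot: [0.001, 0.745, 0.667, -0.001]
wrist_force: [-0.7, 0.3, -0.1]
opening: 0.564
grasp_force: 0.0
```

```bash
python3 - <<'E'
import sys;sys.argv=['',84,.06]
from look import *
from bench import *
O=np.array([.6163,-.2434,.095]);a=np.radians(84.1)
X=np.array([.866*np.cos(a),.866*np.sin(a),.5]);Y=np.array([-np.sin(a),np.cos(a),0]);Z=np.cross(X,Y)
import look
import bench
# search around cradle rather than the tool
g0=bench.get_obs
look.get_obs=lambda:{**g0(),'eef_pos':np.array([.613,-.266,.0425])}
for n in('scene','top'):
    x=look.look(n,.06);r=x[:3]-O;print('cradle xyz',r@X,r@Y,r@Z)
p=pickle.load(open('last_top.pkl','rb'));cv2.imwrite('pics/end.png',cv2.resize(p['image'][150:300,320:500],None,fx=4,fy=4)[:,:,::-1])
E
```

```text
scene 127 origin [ 0.6212 -0.2478  0.1245] az 87.56 tilt 12.84 cost/n 1.9889706849996551 eef [ 0.613  -0.266   0.0425] open 0.566 gf 0.0 t 16.35
cradle xyz 0.011388481832257439 -0.005315825271004961 0.027514204971763212
top 226 origin [ 0.6169 -0.2433  0.108 ] az 83.98 tilt 24.1 cost/n 1.1533156042682788 eef [ 0.613  -0.266   0.0425] open 0.561 gf 0.0 t 16.4
cradle xyz 0.006610277760260959 -0.0005998831758925787 0.011216405151256036
```

View pics/end.png

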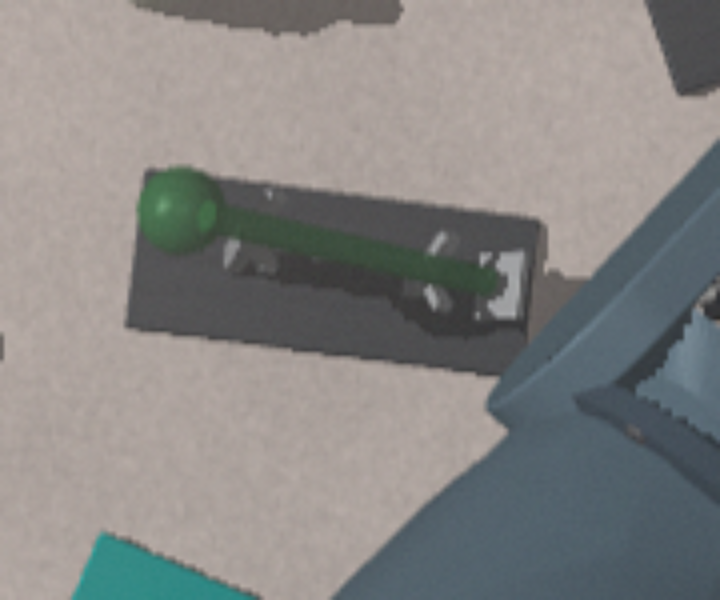

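```bash
python3 - <<'E'
from h import *
from scipy.optimize import least_squares
np.set_printoptions(precision=4,suppress=True)
O=np.array([.6163,-.2434,.095]);a=np.radians(84.1)
X=np.array([.866*np.cos(a),.866*np.sin(a),.5]);Y=np.array([-np.sin(a),np.cos(a),0]);Z=np.cross(X,Y)
for n in('scene','top'):
    p=pickle.load(open(f'last_{n}.pkl','rb'));w=cloud(p);h=hsv(p)
    q=(w-O)@np.array([X,Y,Z]).T
    g=(h[...,0]>40)&(h[...,0]<88)&(h[...,1]>50)&(abs(q[...,1])<.03)&(abs(q[...,0])<.13)&(abs(q[...,2])<.04)
    b=q[g];bb=b[b[:,0]>.076]
    r=least_squares(lambda x:np.linalg.norm(bb-x,axis=1)-.022,[.096,0,0],loss='soft_l1',f_scale=.002);print(n,'bulb',r.x,len(bb))
    for s in(-.12,-.09,-.06,-.03,0,.03):
        m=b[(b[:,0]>s)&(b[:,0]<=s+.03)]
        if len(m):print(s,len(m),'y',m[:,1].mean(),'ztop',np.percentile(m[:,2],[50,90]))
    print('min x',b[:,0].min())
E
```

```text
scene bulb [0.0971 0.0005 0.0006] 214
0.03 2 y -0.0036608341944053277 ztop [0.0058 0.0067]
min x 0.04201171210062397
top bulb [ 0.0963 -0.0007  0.0019] 316
-0.12 27 y 0.0007077273700677379 ztop [0.0093 0.0116]
-0.09 62 y 0.0009992634781049877 ztop [0.0092 0.0118]
-0.06 66 y 0.0010072453459662979 ztop [0.0088 0.0107]
-0.03 61 y 0.0007157595892715171 ztop [0.0093 0.0111]
0 59 y 0.0010263834298604904 ztop [0.0094 0.011 ]
0.03 54 y 0.000692115601790797 ztop [0.009  0.0114]
min x -0.10434313170014198
```

The piece is seated parallel to the cradle axis: origin x about +6.5 mm, y about 0 and z about +1 mm. The arm is clear, so I'm handing in.

```bash
python3 -c "
from bench import *
print(hand_in())"
```

```text
the job is handed in; nothing more can be done
None
```

The bulb piece is lying in both V notches of the grey sloped rest, bulb end up and tail about 6 mm from the stop plate; I let go, moved the arm clear and handed the job in, but `hand_in()` returned no verdict. My first grasp missed because the real fingertips sit about 24.5 mm higher than the reported TCP; it closed lightly on top of the tube with about 5 N, and the tube did not move.

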